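# Lock the child-resistant cap of a sanitiser tub and put the tub away in the sloped rack

## Robot

A 7-joint arm with a two-finger parallel gripper is mounted at the origin on the work surface. World frame = base frame: x ahead of the robot, y to its left, z up, the work surface at z = 0. Lengths are in m, angles in rad, forces in N, time in s.
With the tool pointing down it reaches from about 0.425 to 1.025 m from the base axis. Payload 9.4 kg.
Tool frame: the origin (TCP) lies at the very end of the fingers, on their centre line; the grasp point (between the pads) lies 19 mm behind it (hold_point_z is the distance from the TCP to the grasp point, in m); z points along the fingers, y is the line along which they close (so a half turn about z gives the same grasp; the last joint's range is limited). The gripper opens to 93 mm and grips with 3 to 60 N. Pads are 15 mm wide; open, the fingers measure 128 mm over their backs; the gripper's body (75 mm by 188 mm) begins 65 mm behind the grasp point.
Start: joints at [-1.289, 0.599, -0.003, 1.599, 0.002, 0.943, -0.08], TCP at [0.255, 0.679, 0.219] pointing down, gripper open.
Joint ranges: [-2.57, 2.57], [-0.35, 1.97], [-1.29, 1.29], [0.11, 2.56], [-1.05, 4.19], [0.11, 1.86], [-2.63, 2.63]. Speed limits (rad/s): [2.22, 2.22, 3.01, 3.01, 3.14, 3.14, 3.14].

## Interface

Orientations are given as a unit quaternion [w, x, y, z].
In Python, from station import state, snapshot, close_job, hold_point_z gives the robot as it stands. The module is installed in compiled form; this text tells all that it offers.
- The arm moves only by the tool drive_tool, never from a script. Its argument "series" is one flat list of numbers, 5 for each row, row after row: the closure, from 0 (fully open) to 1 (shut), then the shift along the tool's x, y, z in units of 500 mm (1.0 is 500 mm), then the turn about the tool's z in units of 180 degrees (1.0 is 180 degrees). A call has exactly 10 rows; each row is the pose to reach, as a shift and turn from the pose commanded when the call began, along the tool's axes at that moment, turning the shorter way round; what a row does not reach only later rows make up. A row lasts 1/10 s, in which the tool goes at most 50 mm and 8.59 degrees, less where a joint would pass 70% of its speed; a pose out of reach is approached as far as the arm can. A call with a number of a shift or a turn outside -1 to 1 is refused whole. A call with a gripper value outside its range is refused whole. The fingers move at their own pace and stop on an object; "squeeze" is the grip in N (left out, the last holds). Time passes only in rows, so rows that repeat a pose let the fingers close, or fill a call up. It gives the time, the measured TCP pose, the force, the opening and the grip force at its end, in the units of the state.
- state(): the state, without advancing time (a new reading comes with each control period).
- snapshot(name): name is "scene" or "top"; returns a dict with "color" (384x512x3 uint8, red, green, blue), "depth" (384x512 float32, m along the optical axis (not along the pixel's ray), 0 where there is no reading), "K" (3x3 intrinsics, pixels), "T" (4x4, takes a point from camera to world coordinates). Camera axes: x right, y down, z forward; pixel columns grow to the right and rows downward; lengths in m; the calibration is good to about 2 mm. A picture is of the moment at which its call begins.
- close_job(): hands the job in; it is judged then, once.
The state is a dict: "clock": time; "joint_positions": joint angles; "joint_vel": joint speeds; "joint_efforts": joint torques, N m; "ee_pos": TCP position; "eef_rot": TCP orientation; "contact_force": force on the tool from outside, world axes, zero at the start; "torque": the same for the moment, N m; "opening": opening from 0.0 (shut) to 1.0 (fully open); "gripper_force": force on a finger pad.
Only numpy, scipy, OpenCV 4.12 (cv2) and the standard library are available. Lean on these libraries where they do the work, as an engineer would, in place of code of your own. Each camera call takes 0.05 s, during which the arm holds its last target. There are 200 camera calls.

## Task

The child-resistant cap of the sanitiser-tablet tub standing on the table has only been set on: press it down and turn it clockwise until it locks. Then put the tub away: set it down, without dropping it, on the upper part of the free lane of the sloped rack and slide it down until it rests flat against the stop, standing square on the deck. Do not knock the tub over, and leave the tub already in the rack and the other things on the table where they are.

Things in the scene. Friction and masses are not known exactly. Their poses are not given: they have to be found in the camera images.
- tub: Tub standing free on the table: square white plastic jar, 84 x 84 mm, 86 mm tall to its flat shoulder, then a round neck (52 mm dia.) up to 112 mm; 0.4 to 0.8 kg. Paper labels on its +x and -x faces. Origin: centre of its underside, z up. Too wide to grip: lift it by the locked cap's bar. When the cap is pressed straight down and turned, friction under the foot keeps the tub from turning.
- tub_mark (a point): Raised white mark, 9 mm wide, on the tub's shoulder at its +x side, 38.5 mm from the neck's axis, 86 mm above the underside; a second one lies opposite at -x. When the cap is locked, its bar points at both marks (cap x parallel to tub x, within about 0.12 rad).
- cap: Grey round cap on the tub's neck, 70 mm dia., 32 mm high; a straight grip bar stands across its flat top. Origin: centre of its lower edge, z up; x along the bar. At the start it is not locked: a spring disc inside holds it up, origin about 96.5 mm above the tub's underside, and the bar is turned 0.9 to 1.3 rad counter-clockwise (from above) from the tub's x axis, the line of the marks.
- grip_bar (a point): Middle of the cap's grip bar, 42 mm above the cap's origin, on its axis. The bar is 54 mm long (cap x), 14 mm thick (cap y) and 20 mm high: its top is 10 mm above this point, the cap's flat top 10 mm below. To lock: press down 6 to 9 mm (spring 1.2 N/mm; bottoms at 9 mm, about 11 N), keep it down, turn clockwise from above to a firm stop (0.9 to 1.3 rad), let up.
- liner (a joint): Spring disc inside the cap: how far the cap is pressed down, m, 0 to 0.009. About 0.0005 when the cap just rests on the neck; above about 0.006 the two lugs inside the cap's skirt pass under the hook teeth of the neck; at the firm stop the cap let up springs to about 0.002 (cap origin about 95 mm above the tub's underside): locked, it cannot turn back and carries the tub. Let up short of the stop it is not locked.
- deck: Sloped sheet-metal deck of the two-lane rack, bare metal on a tube frame fixed to the table. Origin: on the floor of the free lane, midway between its walls, at the foot of the stop plate. x points down the slope to the stop (it falls 12 degrees, away from the robot), y left across the lane, z square to the deck. The stop is 34 mm high. A tub at the stop has its origin at x = -42 mm.
- lane_top (a point): Middle of the free lane's floor at its open upper end, 200 mm up the slope from the stop, about 66 mm above the table (the stop's foot: 24 mm). The lane is 96 mm wide between walls 3 mm thick and 30 mm high; the other lane lies 99 mm to the right (deck -y). A tub stays where it is set on the deck; pushing it down takes 1 to 5 N; push low on the jar (about 50 mm above the deck), or it may tip.
- stock: The tub already in the rack's other lane: same jar with its cap locked, 0.62 kg, loose, resting on the sloped deck against the stop. 147 mm tall with the bar. Origin: centre of its underside, z square to the deck.
- onion_a: Loose onion, 70 mm dia., 70 mm tall, between tub and rack, nearest the robot. Origin: centre of its underside.
- onion_b: Loose onion, 78 mm dia., 78 mm tall, at the left. Origin: centre of its underside.
- scraper: Dough scraper lying flat in the middle: steel blade 110 x 68 mm, 4 mm thick, with a black round handle 22 mm thick along its -x edge. Origin: on the table, 30 mm to +x of the handle's axis.
- can: Food can, 100 mm dia., 118 mm tall, behind the middle. Origin: centre of its underside.
- cup: White plastic cup, 92 mm dia. at the rim, 110 mm tall, at the left. Origin: centre of its underside.
- spray: White spray bottle with a grey head, 84 mm dia., 200 mm tall, at the right. Origin: centre of its underside.
- shaker: Glass cheese shaker with steel top, 72 mm dia., 125 mm tall, at the right. Origin: centre of its underside.
Things that resemble listed ones, but are neither listed nor needed, are in the scene too. Leave any purple look-alike of the tub alone.

How it is judged:
By the outcome, as a careful person would: the job done as asked, in the order asked, and still so for the second after the job is handed in, with the robot touching nothing.
It also fails if it takes over 61 s, if anything falls off the work surface, if the arm or the gripper's body presses on something with over 40 N, if the wrist force passes 120 N, or if a joint passes its speed limit or range.

## Working session

There is one attempt and no reset: what is moved stays moved. The work goes in short steps, Python scripts to look and compute and a tool call to move; the robot and the scene stay as the last step left them, time stands still between calls to the robot, and variables do not carry over. Pictures are saved under pics/ and viewed, at most 10 in all, crops included, and the job is handed in when it is done.

Besides the shell and the picture viewer there is one more tool, called after ">>>" as a command line: name --argument value ..., lists and objects as JSON in quotes. drive_tool: Moves the arm, as the interface text tells. Shifts and turns lie within -1 to 1; 1 stands for 500 mm of shift or 180 degrees of turn. Its arguments: {"type":"object","properties":{"series":{"type":"array","items":{"type":"number"}},"squeeze":{"type":"number"}},"required":["series"]}

```bash
mkdir -p pics && python3 - <<'E'
from station import state,snapshot,hold_point_z
import cv2,numpy as np
s=state();print(s['clock'],s['ee_pos'],s['eef_rot'],s['contact_force'],hold_point_z)
ims=[]
for n in('scene','top'):
    d=snapshot(n);np.savez(f'{n}0.npz',**d);cv2.imwrite(f'pics/{n}0.png',d['color'][:,:,::-1]);print(n,d['K'].tolist(),d['T'].round(4).tolist())
E
```

```text
0.0 [0.25442003 0.67836587 0.217774  ] [-6.84234713e-05  1.78423645e-01  9.83953457e-01 -7.69164260e-04] [ 0.48418066  0.39565345 -0.13662444] 0.0188
scene [[439.25217297293335, 0.0, 246.50532978028184], [0.0, 439.25217297293335, 191.05084327673922], [0.0, 0.0, 1.0]] [[-0.7446, 0.5308, -0.4048, 1.2702], [0.6675, 0.5822, -0.4643, 0.7674], [-0.0107, -0.6159, -0.7878, 1.4466], [0.0, 0.0, 0.0, 1.0]]
top [[376.99328485542264, 0.0, 251.4779568602514], [0.0, 376.99328485542264, 189.07205356923174], [0.0, 0.0, 1.0]] [[0.021, -0.9845, 0.1741, 0.3796], [-0.9997, -0.0182, 0.0176, -0.0187], [-0.0142, -0.1744, -0.9846, 1.271], [0.0, 0.0, 0.0, 1.0]]
```

View pics/scene0.png

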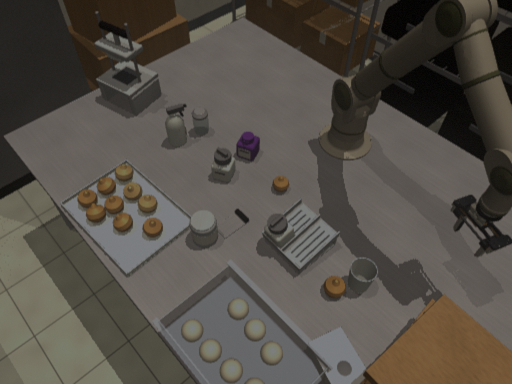

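View pics/top0.png

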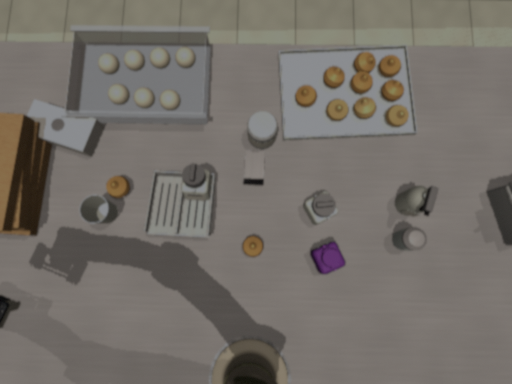

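The white tub with the grey cap is at top (320,208) / scene (223,162). The purple one at top (328,257) is the look-alike. The stock tub sits in the rack at top (195,178), so the free lane is the left one, around column 165. I'll confirm with an enlarged crop.

```bash
cat > h.py <<'E'
import numpy as np,cv2
from station import snapshot,state
def ray(d,u,v):
    K,T=d['K'],d['T'];r=T[:3,:3]@np.array([(u-K[0,2])/K[0,0],(v-K[1,2])/K[1,1],1.]);return T[:3,3],r
def onz(d,u,v,z):
    o,r=ray(d,u,v);return o+r*(z-o[2])/r[2]
def cloud(d):
    v,u=np.mgrid[:384,:512];z=d['depth'];K,T=d['K'],d['T']
    P=np.stack([(u-K[0,2])/K[0,0]*z,(v-K[1,2])/K[1,1]*z,z],-1)@T[:3,:3].T+T[:3,3];P[z==0]=np.nan;return P
def proj(d,p):
    c=d['T'][:3,:3].T@(np.asarray(p)-d['T'][:3,3]);q=d['K']@c;return q[:2]/q[2]
E
python3 - <<'E'
from h import *
t=dict(np.load('top0.npz'));s=dict(np.load('scene0.npz'))
def crop(d,u,v,w,k):return cv2.resize(d['color'][v-w:v+w,u-w:u+w,::-1],(k,k),interpolation=cv2.INTER_CUBIC)
a=np.hstack([crop(t,320,208,25,400),crop(t,182,203,40,400)])
cv2.imwrite('pics/c1.png',cv2.convertScaleAbs(a,alpha=1.3))
P=cloud(t)
for (n,u0,u1,v0,v1,zl,zh) in (('tubbar',300,345,185,230,.128,.16),('tubcap',300,345,185,230,.11,.135),('tubsh',300,345,185,230,.07,.1),('stock',170,220,155,205,.12,.25)):
    Q=P[v0:v1,u0:u1].reshape(-1,3);Q=Q[(Q[:,2]>zl)&(Q[:,2]<zh)]
    if len(Q)<3:print(n,len(Q));continue
    r=cv2.minAreaRect(Q[:,:2].astype(np.float32)*1000);print(n,len(Q),np.median(Q,0).round(4),r,Q[:,2].max())
# rack deck profile
for v in range(170,244,6):print(v,[tuple((P[v,u]*1000).round().astype(int)) if np.isfinite(P[v,u,0]) else None for u in (148,154,160,167,174,181)])
E
```

```text
tubbar 231 [ 0.5342 -0.2197  0.1311] ((538.0221557617188, -220.1726531982422), (65.8935775756836, 64.09992980957031), 44.970237731933594) 0.153728980222974
tubcap 344 [ 0.5307 -0.218   0.1272] ((536.353515625, -220.40919494628906), (68.78858947753906, 68.85089111328125), 45.211280822753906) 0.13474125964431294
tubsh 242 [ 0.5211 -0.1999  0.0818] ((536.2988891601562, -219.9929962158203), (83.46504974365234, 83.3045654296875), 30.271102905273438) 0.09872516611072268
stock 557 [0.6069 0.1754 0.1552] ((612.0866088867188, 180.1417694091797), (83.07611083984375, 74.47979736328125), 0.10232743620872498) 0.18192885844409123
170 [(np.int64(665), np.int64(365), np.int64(-2)), (np.int64(665), np.int64(343), np.int64(1)), (np.int64(667), np.int64(324), np.int64(-4)), (np.int64(667), np.int64(299), np.int64(-3)), (np.int64(666), np.int64(273), np.int64(2)), (np.int64(668), np.int64(250), np.int64(-3))]
176 [(np.int64(644), np.int64(363), np.int64(-1)), (np.int64(632), np.int64(326), np.int64(58)), (np.int64(640), np.int64(315), np.int64(23)), (np.int64(639), np.int64(290), np.int64(26)), (np.int6
[... 2469 characters left out ...]
5)), (np.int64(455), np.int64(271), np.int64(60)), (np.int64(456), np.int64(249), np.int64(61)), (np.int64(456), np.int64(226), np.int64(63))]
236 [(np.int64(438), np.int64(350), np.int64(-4)), (np.int64(438), np.int64(328), np.int64(3)), (np.int64(439), np.int64(310), np.int64(-6)), (np.int64(439), np.int64(285), np.int64(-1)), (np.int64(440), np.int64(262), np.int64(-5)), (np.int64(437), np.int64(226), np.int64(59))]
242 [(np.int64(418), np.int64(346), np.int64(4)), (np.int64(418), np.int64(327), np.int64(1)), (np.int64(419), np.int64(307), np.int64(0)), (np.int64(419), np.int64(284), np.int64(-3)), (np.int64(420), np.int64(261), np.int64(-5)), (np.int64(420), np.int64(237), np.int64(-2))]
```

View pics/c1.png

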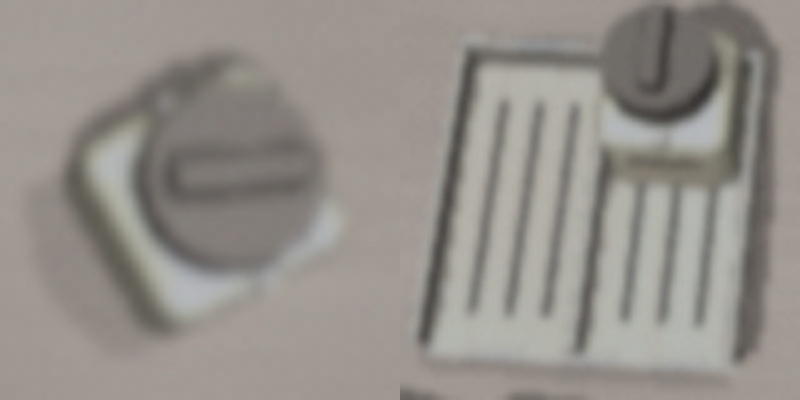

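The left crop shows the tub's square body at about 30° yaw. Its bar runs near world y (about 97°), so it must turn clockwise by about 67°. The right crop shows the stock tub in the right lane and the left lane free, with three slots whose middle one marks the lane's centre. I'll start the approach and measure the lane next.

>>> drive_tool --series '[0.3,-0.058,-0.074,-0.004,0.034,0.3,-0.116,-0.148,-0.01,0.068,0.3,-0.174,-0.222,-0.015,0.1,0.3,-0.232,-0.297,-0.02,0.137,0.3,-0.29,-0.37,-0.02,0.17,0.3,-0.348,-0.445,-0.02,0.2,0.3,-0.406,-0.519,-0.02,0.24,0.3,-0.464,-0.594,-0.02,0.274,0.3,-0.522,-0.668,-0.02,0.308,0.3,-0.58,-0.742,-0.02,0.343]' --squeeze 40

```text
clock: 1.1
ee_pos: [0.396, 0.2278, 0.2287]
eef_rot: [-0.0, 0.66, 0.752, 0.0]
contact_force: [0.7, -0.0, 0.1]
opening: 0.702
gripper_force: 0.0
```

```bash
cat >> h.py <<'E'
def plan(x,y,z,yaw=None):
    "units of shift in tool axes to world target; yaw: desired tool y direction, deg"
    from scipy.spatial.transform import Rotation as R
    s=state();q=s['eef_rot'];M=R.from_quat(np.r_[q[1:],q[0]]).as_matrix();d=M.T@(np.array([x,y,z])-s['ee_pos'])/.5
    yw=np.degrees(np.arctan2(M[1,1],M[0,1]))
    print('t',round(s['clock'],2),'pos',s['ee_pos'].round(4),'yaw',round(yw,1),'tilt',M[:,2].round(3),'F',s['contact_force'].round(1),'T',s['torque'].round(2),'open',round(s['opening'],3),'g',round(float(np.max(s['gripper_force'])),1),'q7',s['joint_positions'][6].round(2))
    print('shift',d.round(3),'' if yaw is None else 'turn %.3f'%(((yw-yaw+180)%360-180)/180))
E
python3 - <<'E'
from h import *
plan(.537,-.22,.20,7.6)
t=dict(np.load('top0.npz'));P=cloud(t)
Q=P[180:232,158:176].reshape(-1,3);Q=Q[(Q[:,2]>.015)&(Q[:,2]<.075)]
A=np.c_[Q[:,:2],np.ones(len(Q))];c=np.linalg.lstsq(A,Q[:,2],rcond=None)[0];print('plane',c)
g=cv2.cvtColor(t['color'],cv2.COLOR_RGB2GRAY).astype(float)
L={0:[],1:[],2:[]}
for v in range(186,225):
    for k in L:
        uc=170-(v-183.6)*6/42.4+(k-1)*7.4
        us=np.arange(int(uc)-3,int(uc)+5);w=np.clip(np.percentile(g[v,us],70)-g[v,us],0,None);u=(w*us).sum()/w.sum()
        o,r=ray(t,u,v);s=(c[:2]@o[:2]+c[2]-o[2])/(r[2]-c[:2]@r[:2]);L[k].append(o+s*r)
for k in L:
    p=np.array(L[k]);f=np.polyfit(p[:,0],p[:,1],1);print(k,'yaw',np.degrees(np.arctan(f[0])).round(2),'y at .45,.54,.63',np.polyval(f,[.45,.54,.63]).round(4))
# walls/edges via height above plane
h=P[...,2]-(P[...,0]*c[0]+P[...,1]*c[1]+c[2])
for s in ('left',):
    m=(h>.012)&(h<.04)&(P[...,0]>.44)&(P[...,0]<.66)&(P[...,1]>.3)&(P[...,1]<.36);q=P[m];f=np.polyfit(q[:,0],q[:,1],1);print('left wall',m.sum(),np.degrees(np.arctan(f[0])),np.polyval(f,[.45,.54,.63]),q[:,0].min(),q[:,0].max())
m=(abs(h)<.008)&(P[...,1]>.25)&(P[...,1]<.32)&(P[...,0]<.7)&(P[...,2]>.012);print('deck x',np.percentile(P[m][:,0],[.5,99.5]))
# bar angle
for zl in (.138,):
    q=P[185:230,300:345].reshape(-1,3);q=q[q[:,2]>zl];print('bar',len(q),q.mean(0),cv2.minAreaRect((q[:,:2]*1000).astype(np.float32)))
E
```

```text
t 1.1 pos [0.396  0.2278 0.2287] yaw 7.5 tilt [ 0.  0. -1.] F [ 0.7 -0.   0.1] T [-0.08 -0.03 -0.02] open 0.702 g 0.0 q7 -0.35
shift [-0.925  0.163  0.057] turn -0.001
plane [-0.2097997  -0.00040942  0.15720254]
0 yaw -1.86 y at .45,.54,.63 [0.3093 0.3064 0.3035]
1 yaw -1.94 y at .45,.54,.63 [0.2854 0.2824 0.2793]
2 yaw -2.09 y at .45,.54,.63 [0.2613 0.2581 0.2548]
left wall 222 -4.3116627109189265 [0.33611318 0.32932763 0.32254207] 0.4486237392321809 0.6497558992989481
deck x [0.43929798 0.63985376]
bar 87 [ 0.53613041 -0.22028253  0.14655573] ((536.7857055664062, -220.56072998046875), (14.174972534179688, 53.509864807128906), 5.752280235290527)
```

>>> drive_tool --series '[0.4,-0.093,0.016,0.01,0,0.4,-0.185,0.033,0.01,0,0.4,-0.278,0.049,0.02,0,0.4,-0.37,0.065,0.03,0,0.4,-0.463,0.081,0.03,0.006,0.4,-0.555,0.098,0.04,0.006,0.4,-0.648,0.114,0.04,0.006,0.4,-0.74,0.13,0.05,0.006,0.4,-0.835,0.147,0.05,0.006,0.4,-0.925,0.163,0.057,0.006]'

```text
clock: 2.1
ee_pos: [0.539, -0.22, 0.2001]
eef_rot: [0.0, 0.665, 0.747, 0.0]
contact_force: [0.6, 0.9, -0.8]
opening: 0.594
gripper_force: 0.0
```

```bash
python3 -c "
from h import *
plan(.5367,-.2204,.1305,6.2)"
```

```text
t 2.1 pos [ 0.539  -0.22    0.2001] yaw 6.6 tilt [ 0. -0. -1.] F [ 0.6  0.9 -0.8] T [-0.05  0.02  0.02] open 0.594 g 0.0 q7 0.66
shift [-0.    -0.005  0.139] turn 0.002
```

>>> drive_tool --series '[0.5,0,-0.005,0.05,0.002,0.6,0,-0.005,0.1,0.002,0.6,0,-0.005,0.139,0.002,0.6,0,-0.005,0.139,0.002,1,0,-0.005,0.139,0.002,1,0,-0.005,0.139,0.002,1,0,-0.005,0.139,0.002,1,0,-0.005,0.139,0.002,1,0,-0.005,0.139,0.002,1,0,-0.005,0.139,0.002]' --squeeze 40

```text
clock: 3.1
ee_pos: [0.5367, -0.218, 0.1311]
eef_rot: [0.001, 0.667, 0.745, 0.0]
contact_force: [1.4, 0.7, 1.2]
opening: 0.145
gripper_force: 39.9
```

```bash
python3 -c "
from h import *
plan(.5367,-.2204,.120,6.2)"
```

```text
t 3.1 pos [ 0.5367 -0.218   0.1311] yaw 6.3 tilt [ 0.001 -0.    -1.   ] F [1.4 0.7 1.2] T [ 0.11 -0.29 -0.06] open 0.145 g 39.9 q7 0.7
shift [-0.005 -0.     0.022] turn 0.000
```

>>> drive_tool --series '[1,0,0,0.006,0,1,0,0,0.011,0,1,0,0,0.015,0,1,0,0,0.018,0,1,0,0,0.018,0,1,0,0,0.018,0,1,0,0,0.018,0,1,0,0,0.018,0,1,0,0,0.018,0,1,0,0,0.018,0]'

```text
clock: 4.1
ee_pos: [0.5369, -0.218, 0.1228]
eef_rot: [0.001, 0.667, 0.745, 0.001]
contact_force: [-0.8, 2.6, 15.9]
opening: 0.147
gripper_force: 39.9
```

```bash
python3 -c "
from h import *
plan(.5367,-.2204,.120,-60)"
```

```text
t 4.1 pos [ 0.5369 -0.218   0.1228] yaw 6.3 tilt [ 0.002  0.    -1.   ] F [-0.8  2.6 15.9] T [0.5  0.35 0.03] open 0.147 g 39.9 q7 0.7
shift [-0.005 -0.001  0.006] turn 0.368
```

>>> drive_tool --series '[1,0,0,0,0.03,1,0,0,0,0.065,1,0,0,0,0.1,1,0,0,0,0.135,1,0,0,0,0.17,1,0,0,0,0.205,1,0,0,0,0.24,1,0,0,0,0.275,1,0,0,0,0.31,1,0,0,0,0.34]'

```text
clock: 5.1
ee_pos: [0.5379, -0.2183, 0.1229]
eef_rot: [0.001, 0.954, 0.3, 0.002]
contact_force: [2.4, 2.4, 14.4]
opening: 0.152
gripper_force: 40.0
```

```bash
python3 -c "
from h import *
plan(.5367,-.2204,.120,-60)"
```

```text
t 5.1 pos [ 0.5379 -0.2183  0.1229] yaw -55.1 tilt [ 0.003 -0.001 -1.   ] F [ 2.4  2.4 14.4] T [ 0.65 -0.35  0.27] open 0.152 g 40.0 q7 -0.05
shift [-0.004  0.002  0.006] turn 0.027
```

>>> drive_tool --series '[1,0,0,0,0.006,1,0,0,0,0.012,1,0,0,0,0.018,1,0,0,0,0.024,1,0,0,0,0.03,1,0,0,0,0.036,1,0,0,0,0.042,1,0,0,0,0.042,1,0,0,0,0.042,1,0,0,0,0.042]'

```text
clock: 6.1
ee_pos: [0.5379, -0.2182, 0.1228]
eef_rot: [0.0, 0.971, 0.238, 0.002]
contact_force: [2.5, 3.7, 15.2]
opening: 0.147
gripper_force: 40.0
```

```bash
python3 -c "
from h import *
plan(.5367,-.2204,.1305,-60)
import time
t=snapshot('top');s=snapshot('scene')
P=cloud(t);Q=P[185:232,298:345].reshape(-1,3);Q=Q[(Q[:,2]>.07)&(Q[:,2]<.1)];print(len(Q),cv2.minAreaRect((Q[:,:2]*1000).astype(np.float32)))
a=np.hstack([cv2.resize(t['color'][183:233,295:345,::-1],(400,400),interpolation=2),cv2.resize(s['color'][130:190,193:253,::-1],(400,400),interpolation=2)])
cv2.imwrite('pics/c2.png',a)"
```

```text
t 6.1 pos [ 0.5379 -0.2182  0.1228] yaw -62.5 tilt [ 0.003 -0.    -1.   ] F [ 2.5  3.7 15.2] T [ 0.74 -0.36  0.07] open 0.147 g 40.0 q7 -0.15
shift [-0.004  0.003 -0.015] turn -0.014
0 ((0.0, 0.0), (0.0, 0.0), 0.0)
```

View pics/c2.png

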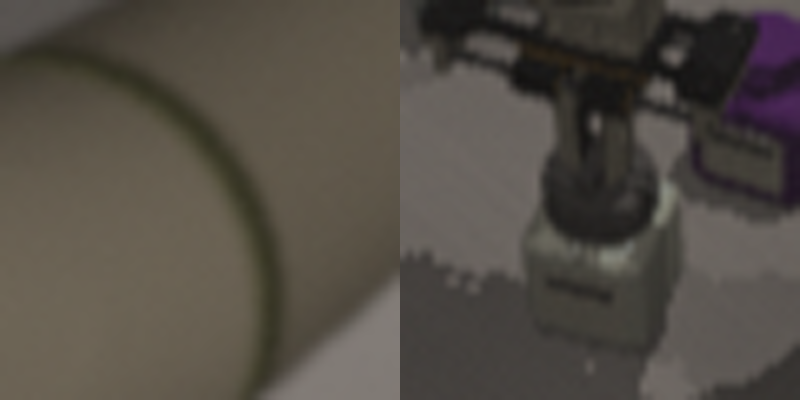

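The arm hides the tub in the top view. In the scene crop the tub stands upright, gripped by the bar. The torque is still low, so I'll keep turning to the stop.

>>> drive_tool --series '[1,0,0,0.001,0.006,1,0,0,0.001,0.012,1,0,0,0.001,0.018,1,0,0,0.001,0.024,1,0,0,0.001,0.03,1,0,0,0.001,0.03,1,0,0,0.001,0.03,1,0,0,0.001,0.03,1,0,0,0.001,0.03,1,0,0,0.001,0.03]'

```text
clock: 7.2
ee_pos: [0.538, -0.2184, 0.1228]
eef_rot: [0.001, 0.981, 0.192, 0.002]
contact_force: [0.9, 3.0, 19.8]
opening: 0.149
gripper_force: 40.3
```

```bash
python3 -c "
from h import *
plan(.5367,-.2204,.1305,-60)"
```

```text
t 7.2 pos [ 0.538  -0.2184  0.1228] yaw -67.8 tilt [ 0.004 -0.    -1.   ] F [ 0.9  3.  19.8] T [ 0.7  -0.24  0.52] open 0.149 g 40.3 q7 -0.21
shift [-0.004  0.003 -0.015] turn -0.043
```

>>> drive_tool --series '[1,0,0,0.003,0.005,1,0,0,0.003,0.01,1,0,0,0.003,0.015,1,0,0,0.003,0.015,1,0,0,0.003,0.015,1,0,0,0.003,0.015,1,0,0,0.003,0.015,1,0,0,0.003,0.015,1,0,0,0.003,0.015,1,0,0,0.003,0.015]'

```text
clock: 8.2
ee_pos: [0.5382, -0.2185, 0.1224]
eef_rot: [0.0, 0.986, 0.169, 0.003]
contact_force: [-1.1, 5.1, 33.0]
opening: 0.151
gripper_force: 41.5
```

```bash
python3 -c "
from h import *
plan(.5367,-.2204,.1305,-60)
s=snapshot('scene');P=cloud(s)
cv2.imwrite('pics/c3.png',cv2.resize(s['color'][145:190,200:250,::-1],(750,600),interpolation=2))
Q=P[130:190,193:253].reshape(-1,3)
q=Q[(Q[:,2]>.03)&(Q[:,2]<.095)&(np.hypot(Q[:,0]-.537,Q[:,1]+.22)<.065)]
print(len(q),cv2.minAreaRect((q[:,:2]*1000).astype(np.float32)))
"
```

```text
t 8.2 pos [ 0.5382 -0.2185  0.1224] yaw -70.5 tilt [ 0.005  0.    -1.   ] F [-1.1  5.1 33. ] T [1.17 0.45 0.73] open 0.151 g 41.5 q7 -0.25
shift [-0.004  0.002 -0.016] turn -0.058
307 ((543.797607421875, -213.9920654296875), (83.28547668457031, 83.24565124511719), 29.078584671020508)
```

View pics/c3.png

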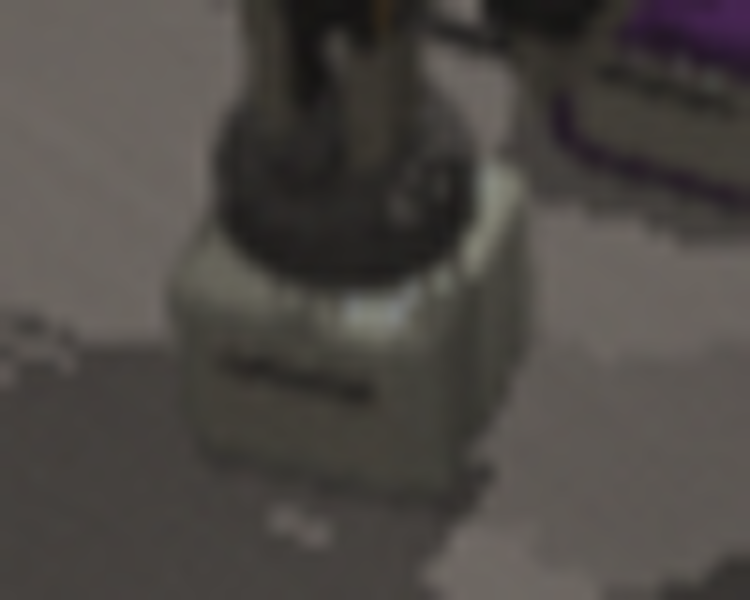

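>>> drive_tool --series '[1,0,0,-0.003,0,1,0,0,-0.006,0,1,0,0,-0.009,0,1,0,0,-0.012,0,1,0,0,-0.015,0,1,0,0,-0.018,0,1,0,0,-0.018,0,1,0,0,-0.018,0,1,0,0,-0.018,0,1,0,0,-0.018,0]'

```text
clock: 9.25
ee_pos: [0.5361, -0.2181, 0.1286]
eef_rot: [0.0, 0.986, 0.169, -0.0]
contact_force: [3.0, -1.8, 0.3]
opening: 0.145
gripper_force: 40.0
```

```bash
python3 -c "
from h import *
plan(.5367,-.2204,.1305,-60)"
```

```text
t 9.25 pos [ 0.5361 -0.2181  0.1286] yaw -70.6 tilt [-0. -0. -1.] F [ 3.  -1.8  0.3] T [-0.57 -0.54  0.06] open 0.145 g 40.0 q7 -0.26
shift [-0.     0.005 -0.004] turn -0.059
```

>>> drive_tool --series '[1,0,0,-0.002,0,1,0,0,-0.004,0,1,0,0,-0.006,0,1,0,0,-0.008,0,1,0,0,-0.01,0,1,0,0,-0.01,0,1,0,0,-0.01,0,1,0,0,-0.01,0,1,0,0,-0.01,0,1,0,0,-0.01,0]'

```text
clock: 10.25
ee_pos: [0.5361, -0.218, 0.1336]
eef_rot: [-0.0, 0.986, 0.169, -0.0]
contact_force: [-0.1, -0.2, -6.4]
opening: 0.145
gripper_force: 39.9
```

```bash
python3 -c "
from h import *
plan(.48,.285,.32,-92)"
```

```text
t 10.25 pos [ 0.5361 -0.218   0.1336] yaw -70.6 tilt [-0.  0. -1.] F [-0.1 -0.2 -6.4] T [-0.03  0.15  0.05] open 0.145 g 39.9 q7 -0.26
shift [ 0.228 -0.986 -0.373] turn 0.119
```

>>> drive_tool --series '[1,0,0,-0.04,0,1,0,0,-0.1,0,1,0,0,-0.16,0,1,0,0,-0.22,0,1,0.005,-0.02,-0.28,0,1,0.015,-0.06,-0.33,0,1,0.03,-0.12,-0.36,0.01,1,0.045,-0.19,-0.373,0.02,1,0.06,-0.26,-0.373,0.04,1,0.076,-0.33,-0.373,0.06]'

```text
clock: 11.25
ee_pos: [0.5165, -0.0486, 0.3204]
eef_rot: [-0.0, 0.997, 0.073, 0.0]
contact_force: [1.2, 1.3, -6.1]
opening: 0.147
gripper_force: 39.9
```

>>> drive_tool --series '[1,-0.005,-0.065,0,0.01,1,-0.01,-0.13,0,0.02,1,-0.01,-0.2,0,0.03,1,-0.01,-0.27,0,0.04,1,-0.01,-0.34,0,0.05,1,-0.01,-0.4,0,0.059,1,-0.01,-0.45,0,0.059,1,-0.01,-0.48,0,0.059,1,-0.01,-0.5,0,0.059,1,-0.01,-0.5,0,0.059]'

```text
clock: 12.25
ee_pos: [0.4747, 0.1973, 0.32]
eef_rot: [0.0, 1.0, -0.017, -0.0]
contact_force: [-0.4, -0.3, -5.5]
opening: 0.148
gripper_force: 39.9
```

```bash
python3 -c "
from h import *
plan(.495,.284,.32,-92)
s=snapshot('scene');P=cloud(s)
b=[proj(s,p) for p in [(.40,.1,.3),(.4,.3,.1),(.6,.3,.3),(.5,.1,.1)]];print(np.round(b))
"
```

```text
t 12.25 pos [0.4747 0.1973 0.32  ] yaw -91.9 tilt [-0. -0. -1.] F [-0.4 -0.3 -5.5] T [-0.1   0.07 -0.03] open 0.148 g 39.9 q7 -1.53
shift [ 0.035 -0.175  0.   ] turn 0.000
[[307. 151.]
 [341. 217.]
 [309. 216.]
 [284. 199.]]
```

>>> drive_tool --series '[1,0.01,-0.05,0,0,1,0.02,-0.1,0,0,1,0.03,-0.14,0,0,1,0.044,-0.165,0,0,1,0.044,-0.175,0.02,0,1,0.044,-0.175,0.06,0,1,0.044,-0.175,0.08,0,1,0.044,-0.175,0.08,0,1,0.044,-0.175,0.08,0,1,0.044,-0.175,0.08,0]'

```text
clock: 13.3
ee_pos: [0.5004, 0.2829, 0.2809]
eef_rot: [-0.0, 1.0, -0.018, 0.0]
contact_force: [0.1, 0.6, -6.2]
opening: 0.148
gripper_force: 39.9
```

```bash
python3 -c "
from h import *
plan(.499,.2837,.28,-92)
zc=state()['ee_pos'][2]
for n in('scene','top'):
    s=snapshot(n);P=cloud(s);Q=P.reshape(-1,3)
    q=Q[(Q[:,2]>zc-.127+.03)&(Q[:,2]<zc-.127+.088)&(np.hypot(Q[:,0]-.499,Q[:,1]-.2837)<.066)]
    print(n,len(q),cv2.minAreaRect((q[:,:2]*1000).astype(np.float32)) if len(q)>5 else '')
    if n=='scene':
        c=proj(s,(.5,.284,.22)).astype(int);print(c);cv2.imwrite('pics/c4.png',cv2.resize(s['color'][c[1]-45:c[1]+45,c[0]-55:c[0]+55,::-1],(733,600),interpolation=2))
"
```

```text
t 13.3 pos [0.5004 0.2829 0.2809] yaw -92.1 tilt [ 0.001  0.    -1.   ] F [ 0.1  0.6 -6.2] T [ 0.04  0.16 -0.03] open 0.148 g 39.9 q7 -1.57
shift [-0.003 -0.001  0.002] turn -0.000
scene 433 ((505.411865234375, 284.88238525390625), (84.93587493896484, 83.32625579833984), 3.3242509365081787)
[323 210]
top 202 ((483.48577880859375, 271.1029357910156), (75.72946166992188, 90.86848449707031), 54.97632598876953)
```

View pics/c4.png

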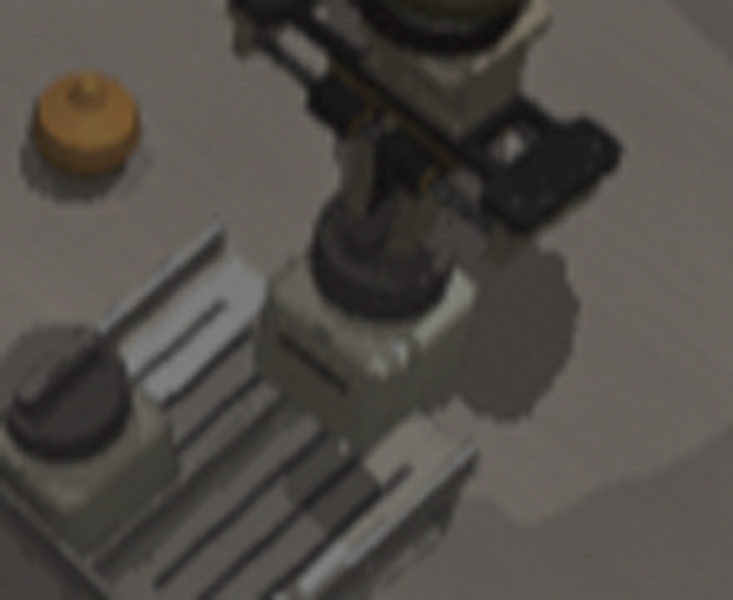

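The crop shows the tub hanging upright over the free lane, its bar towards its +x mark at about (390,350), with clearance at both walls and about 5° of skew. I'll turn it square, then lower it.

>>> drive_tool --series '[1,0,0,0,0.015,1,0,0,0.02,0.028,1,0,0,0.05,0.028,1,0,0,0.08,0.028,1,0,0,0.11,0.028,1,0,0,0.135,0.028,1,0,0,0.155,0.028,1,0,0,0.165,0.028,1,0,0,0.17,0.028,1,0,0,0.17,0.028]'

```text
clock: 14.4
ee_pos: [0.5, 0.2833, 0.1951]
eef_rot: [-0.0, 0.998, -0.062, 0.0]
contact_force: [-0.4, 0.2, -5.3]
opening: 0.15
gripper_force: 39.9
```

```bash
python3 -c "
from h import *
plan(.53,.2827,.18)
zc=state()['ee_pos'][2]
s=snapshot('scene');Q=cloud(s).reshape(-1,3);c=state()['ee_pos']
for zl in (.04,.055):
  q=Q[(Q[:,2]>zc-.127+zl)&(Q[:,2]<zc-.127+.088)&(np.hypot(Q[:,0]-c[0]-.003,Q[:,1]-c[1])<.064)]
  print(len(q),cv2.minAreaRect((q[:,:2]*1000).astype(np.float32)))
"
```

```text
t 14.4 pos [0.5    0.2833 0.1951] yaw -97.1 tilt [ 0.  0. -1.] F [-0.4  0.2 -5.3] T [-0.    0.14 -0.04] open 0.15 g 39.9 q7 -1.53
shift [ 0.06  -0.006  0.03 ] 
344 ((504.21063232421875, 284.0381164550781), (83.92305755615234, 83.97799682617188), 88.00675964355469)
278 ((503.717041015625, 283.98468017578125), (82.82568359375, 85.05094909667969), 86.17013549804688)
```

>>> drive_tool --series '[1,0,0,0,0,1,0,0,0.002,0,1,0,0,0.004,0,1,0,0,0.006,0,1,0,0,0.008,0,1,0,0,0.01,0,1,0,0,0.012,0,1,0,0,0.014,0,1,0,0,0.014,0,1,0,0,0.014,0]' --squeeze 12

```text
clock: 15.45
ee_pos: [0.5018, 0.2834, 0.1891]
eef_rot: [-0.001, 0.998, -0.062, 0.002]
contact_force: [4.2, 1.0, 6.6]
opening: 0.149
gripper_force: 12.0
```

```bash
python3 -c "
from h import *
plan(.53,.2827,.18)
"
```

```text
t 15.45 pos [0.5018 0.2834 0.1891] yaw -97.1 tilt [ 0.004  0.001 -1.   ] F [4.2 1.  6.6] T [ 0.14 -0.98  0.02] open 0.149 g 12.0 q7 -1.53
shift [ 0.056 -0.005  0.019]
```

>>> drive_tool --series '[1,0.007,-0.001,0,0,1,0.014,-0.001,0.001,0,1,0.021,-0.002,0.003,0,1,0.028,-0.003,0.005,0,1,0.035,-0.003,0.007,0,1,0.042,-0.004,0.009,0,1,0.048,-0.004,0.012,0,1,0.054,-0.005,0.015,0,1,0.054,-0.005,0.015,0,1,0.054,-0.005,0.015,0]' --squeeze 7

```text
clock: 16.45
ee_pos: [0.527, 0.2822, 0.1807]
eef_rot: [0.0, 0.998, -0.062, -0.0]
contact_force: [0.8, -1.5, 2.0]
opening: 0.146
gripper_force: 7.0
```

```bash
python3 -c "
from h import *
plan(.53,.2827,.18)
s=snapshot('scene');P=cloud(s);Q=P.reshape(-1,3)
c=proj(s,(.52,.284,.15)).astype(int);cv2.imwrite('pics/c5.png',cv2.resize(s['color'][c[1]-40:c[1]+40,c[0]-50:c[0]+50,::-1],(750,600),interpolation=2))
"
```

```text
t 16.45 pos [0.527  0.2822 0.1807] yaw -97.1 tilt [-0. -0. -1.] F [ 0.8 -1.5  2. ] T [-0.48  0.1   0.03] open 0.146 g 7.0 q7 -1.51
shift [ 0.006 -0.002  0.001]
```

View pics/c5.png

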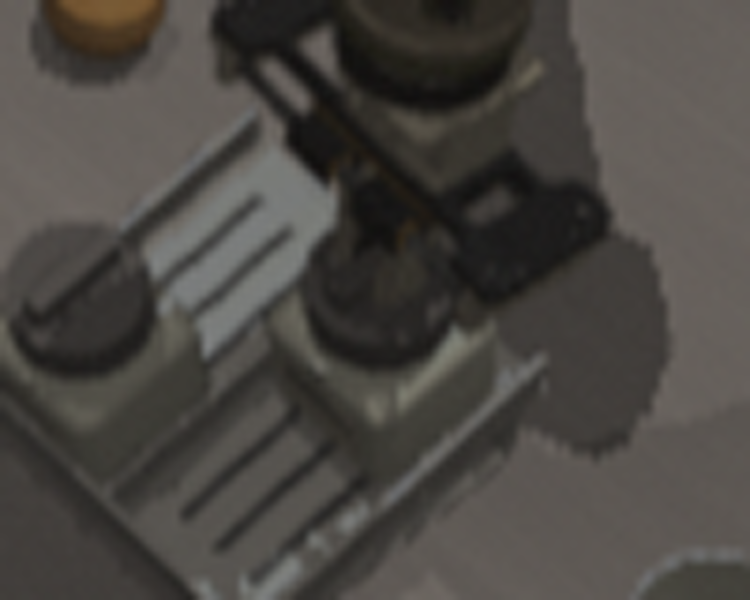

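The tub sits tilted with the deck between the walls, and the wrist carries almost no load. Now I'll release it and rise.

>>> drive_tool --series '[1,0,0,0,0,0.82,0,0,0,0,0.7,0,0,0,0,0.65,0,0,0,0,0.65,0,0,0,0,0.65,0,0,-0.02,0,0.65,0,0,-0.06,0,0.65,0,0,-0.12,0,0.65,0,0,-0.18,0,0.65,0,0,-0.2,0]' --squeeze 3

```text
clock: 17.5
ee_pos: [0.5282, 0.2823, 0.2839]
eef_rot: [-0.001, 0.998, -0.062, 0.002]
contact_force: [0.5, -0.2, 0.4]
opening: 0.35
gripper_force: 0.0
```

```bash
python3 -c "
from h import *
plan(.41,.2867,.29,-92)
s=snapshot('scene');Q=cloud(s).reshape(-1,3);print(np.percentile(Q[(abs(Q[:,1]-.284)<.04)&(abs(Q[:,0]-.525)<.04)&(Q[:,2]<.23)][:,2],99))
a,b=.978148,.207912
def dk(Q):
    d=Q-np.array([.637,.2793,.024]);c,s_=np.cos(np.radians(-2)),np.sin(np.radians(-2));x=d[:,0]*c+d[:,1]*s_;y=-d[:,0]*s_+d[:,1]*c
    return np.c_[x*a-d[:,2]*b,y,x*b+d[:,2]*a]
D=dk(Q);m=(abs(D[:,1])<.047)&(D[:,0]>-.22)&(D[:,0]<-.03)
sh=D[m&(D[:,2]>.04)&(D[:,2]<.09)];print('jar',len(sh),cv2.minAreaRect((sh[:,:2]*1000).astype(np.float32)))
top=D[m&(D[:,2]>.12)&(D[:,2]<.16)];print('top',len(top),top.mean(0),np.percentile(top[:,2],[5,50,95]))
"
```

```text
t 17.5 pos [0.5282 0.2823 0.2839] yaw -97.1 tilt [ 0.003  0.002 -1.   ] F [ 0.5 -0.2  0.4] T [-0.01  0.21  0.  ] open 0.35 g 0.0 q7 -1.62
shift [-0.236  0.02  -0.013] turn -0.028
0.20158389381889077
jar 301 ((-113.55210876464844, 1.4666519165039062), (71.07818603515625, 142.240966796875), 51.79642868041992)
top 302 [-0.1386146   0.00254478  0.13195514] [0.12237799 0.12898467 0.1492891 ]
```

The cap top is level with the deck (129 mm above it, centre at x = -139 mm, y = +2 mm), so the tub stands flat in the upper lane. Next I'll bring the closed fingers in behind it.

>>> drive_tool --series '[0.8,-0.06,0.004,-0.01,-0.01,1,-0.13,0.01,-0.01,-0.028,1,-0.196,0.015,-0.01,-0.028,1,-0.196,0.015,0.04,-0.028,1,-0.196,0.015,0.12,-0.028,1,-0.196,0.015,0.2,-0.028,1,-0.196,0.015,0.28,-0.028,1,-0.196,0.015,0.34,-0.028,1,-0.196,0.015,0.354,-0.028,1,-0.196,0.015,0.354,-0.028]' --squeeze 20

```text
clock: 18.55
ee_pos: [0.4285, 0.2863, 0.103]
eef_rot: [0.001, 1.0, -0.018, -0.001]
contact_force: [0.9, 0.1, 0.4]
opening: 0.008
gripper_force: 0.0
```

```bash
python3 -c "
from h import *
plan(.465,.2835,.105,-92)
plan(.556,.2813,.089,-92)
"
```

```text
t 18.55 pos [0.4285 0.2863 0.103 ] yaw -92.1 tilt [-0.002 -0.002 -1.   ] F [0.9 0.1 0.4] T [ 0.04  0.12 -0.02] open 0.008 g 0.0 q7 -1.36
shift [ 0.073  0.003 -0.004] turn -0.000
t 18.55 pos [0.4285 0.2863 0.103 ] yaw -92.1 tilt [-0.002 -0.002 -1.   ] F [0.9 0.1 0.4] T [ 0.04  0.12 -0.02] open 0.008 g 0.0 q7 -1.36
shift [0.255 0.001 0.028] turn -0.000
```

>>> drive_tool --series '[1,0.025,0,0,0,1,0.045,0,0,0,1,0.055,0,0,0,1,0.065,0,0,0,1,0.075,0,0,0,1,0.087,0,0.002,0,1,0.1,0,0.005,0,1,0.113,0,0.007,0,1,0.126,0,0.01,0,1,0.14,0,0.013,0]'

```text
clock: 19.55
ee_pos: [0.4993, 0.2845, 0.0969]
eef_rot: [0.0, 1.0, -0.018, -0.0]
contact_force: [-2.4, -0.4, -0.2]
opening: 0.005
gripper_force: 1.0
```

```bash
cat >> h.py <<'E'
def dk(Q):
    a,b=.978148,.207912
    d=Q-np.array([.637,.2793,.024]);c,s_=np.cos(np.radians(-2)),np.sin(np.radians(-2));x=d[:,0]*c+d[:,1]*s_;y=-d[:,0]*s_+d[:,1]*c
    return np.c_[x*a-d[:,2]*b,y,x*b+d[:,2]*a]
def tubpos(y0=0,y1=.047):
    D=dk(cloud(snapshot('scene')).reshape(-1,3));m=(abs(D[:,1]-y0)<y1)&(D[:,0]>-.22)&(D[:,0]<.02)
    t=D[m&(D[:,2]>.122)&(D[:,2]<.134)];f=D[m&(D[:,2]>.045)&(D[:,2]<.08)]
    print('captop n',len(t),'mean',t.mean(0).round(4),'x range',np.percentile(t[:,0],[2,98]).round(4),'z slope',np.polyfit(t[:,0],t[:,2],1).round(3) if len(t)>5 else '','front face x',np.percentile(f[:,0],98).round(4))
E
python3 -c "
from h import *
plan(.556,.2813,.089,-92);tubpos();tubpos(-.099)
"
```

```text
t 19.55 pos [0.4993 0.2845 0.0969] yaw -92.0 tilt [-0. -0. -1.] F [-2.4 -0.4 -0.2] T [-0.02  0.66 -0.01] open 0.005 g 1.0 q7 -1.34
shift [0.114 0.002 0.016] turn -0.000
captop n 215 mean [-0.0975  0.0019  0.1279] x range [-0.1308 -0.0651] z slope [-0.016  0.126] front face x -0.0546
captop n 209 mean [-0.0379 -0.0935  0.1277] x range [-0.0699 -0.0067] z slope [0.004 0.128] front face x 0.0046
```

>>> drive_tool --series '[1,0.012,0,0.003,0,1,0.024,0,0.005,0,1,0.036,0,0.008,0,1,0.048,0,0.01,0,1,0.06,0,0.013,0,1,0.07,0,0.015,0,1,0.08,0,0.017,0,1,0.09,0,0.019,0,1,0.1,0,0.021,0,1,0.106,0,0.022,0]'

```text
clock: 20.65
ee_pos: [0.5523, 0.2826, 0.086]
eef_rot: [0.0, 1.0, -0.018, 0.0]
contact_force: [-2.4, 0.2, -0.1]
opening: 0.008
gripper_force: 1.0
```

```bash
python3 -c "
from h import *
plan(.556,.2813,.089,-92);tubpos();tubpos(-.099)
"
```

```text
t 20.65 pos [0.5523 0.2826 0.086 ] yaw -92.0 tilt [ 0. -0. -1.] F [-2.4  0.2 -0.1] T [0.01 0.69 0.03] open 0.008 g 1.0 q7 -1.33
shift [ 0.007  0.002 -0.006] turn -0.000
captop n 234 mean [-0.0434  0.0029  0.1276] x range [-0.0806 -0.0123] z slope [-0.004  0.127] front face x -0.0013
captop n 204 mean [-0.0373 -0.0923  0.1275] x range [-0.0713 -0.0058] z slope [-0.01   0.127] front face x 0.0044
```

>>> drive_tool --series '[1,0.002,0,0,0,1,0.004,0,0.001,0,1,0.006,0,0.001,0,1,0.008,0,0.002,0,1,0.01,0,0.002,0,1,0.012,0,0.002,0,1,0.013,0,0.003,0,1,0.014,0,0.003,0,1,0.014,0,0.003,0,1,0.014,0,0.003,0]'

```text
clock: 21.75
ee_pos: [0.5575, 0.2823, 0.0848]
eef_rot: [-0.0, 1.0, -0.018, -0.001]
contact_force: [-7.7, -0.5, 7.8]
opening: 0.004
gripper_force: 4.6
```

```bash
python3 -c "
from h import *
plan(.54,.2813,.089,-92);tubpos()
"
```

```text
t 21.75 pos [0.5575 0.2823 0.0848] yaw -92.0 tilt [-0.002  0.    -1.   ] F [-7.7 -0.5  7.8] T [-0.18  1.92  0.03] open 0.004 g 4.6 q7 -1.33
shift [-0.035  0.003 -0.008] turn -0.000
captop n 218 mean [-0.0383  0.0023  0.1274] x range [-0.0726 -0.0076] z slope [-0.017  0.127] front face x 0.0039
```

Contact with the stop has raised the force, and the tub now lines up with the stock tub. I'll back off and check.

>>> drive_tool --series '[1,-0.004,0,-0.001,0,1,-0.012,0,-0.003,0,1,-0.03,0,-0.006,0,1,-0.07,0,-0.014,0,1,-0.13,0,-0.026,0,1,-0.2,0,-0.04,0,1,-0.25,0,-0.08,0,1,-0.25,0,-0.16,0,1,-0.25,0,-0.26,0,1,-0.25,0,-0.34,0]'

```text
clock: 22.8
ee_pos: [0.4336, 0.2866, 0.2569]
eef_rot: [-0.0, 1.0, -0.018, 0.0]
contact_force: [0.1, 0.0, -0.3]
opening: 0.006
gripper_force: 0.0
```

>>> drive_tool --series '[1,0,-0.1,-0.1,0,1,0,-0.2,-0.1,0,1,0,-0.3,-0.1,0,1,0,-0.4,-0.1,0,1,0,-0.4,-0.1,0,1,0,-0.4,-0.1,0,1,0,-0.4,-0.1,0,1,0,-0.4,-0.1,0,1,0,-0.4,-0.1,0,1,0,-0.4,-0.1,0]'

```text
clock: 23.8
ee_pos: [0.4411, 0.4858, 0.3051]
eef_rot: [-0.0, 1.0, -0.018, -0.0]
contact_force: [0.7, 0.7, 0.6]
opening: 0.007
gripper_force: 0.0
```

```bash
python3 -c "
from h import *
plan(.54,.2813,.089,-92);tubpos();tubpos(-.099)
a=snapshot('scene');t=snapshot('top')
s=a;c=proj(s,(.58,.23,.08)).astype(int)
d=proj(t,(.58,.23,.08)).astype(int);g=lambda i,c:cv2.resize(i['color'][c[1]-35:c[1]+35,c[0]-35:c[0]+35,::-1],(400,400),interpolation=2)
cv2.imwrite('pics/c6.png',np.hstack([g(s,c),g(t,d)]))
"
```

```text
t 23.8 pos [0.4411 0.4858 0.3051] yaw -92.1 tilt [-0.     0.001 -1.   ] F [0.7 0.7 0.6] T [ 0.01  0.16 -0.  ] open 0.007 g 0.0 q7 -1.89
shift [0.213 0.402 0.432] turn -0.001
captop n 217 mean [-0.0375  0.0017  0.1275] x range [-0.0706 -0.0078] z slope [0.004 0.128] front face x 0.0036
captop n 197 mean [-0.0368 -0.0943  0.1275] x range [-0.0694 -0.0052] z slope [-0.012  0.127] front face x 0.004
```

View pics/c6.png

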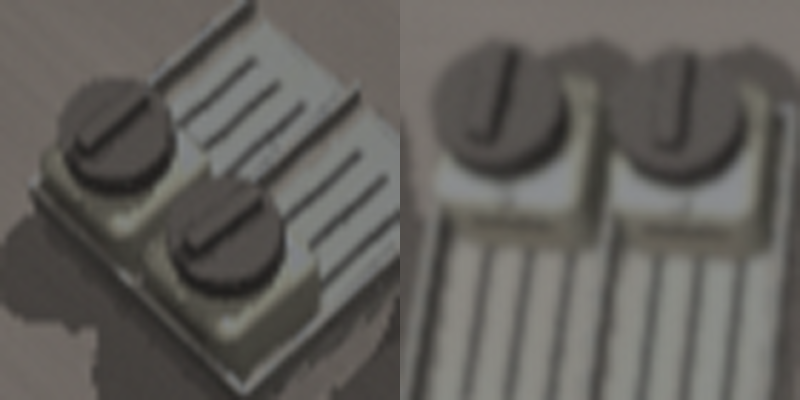

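```bash
python3 -c "
from h import *
D=[dk(cloud(snapshot(n)).reshape(-1,3)) for n in('top','scene')]
for y0 in (0,-.099):
  for E in D:
    m=(abs(E[:,1]-y0)<.04)&(E[:,0]>-.09)&(E[:,0]<.02)
    b=E[m&(E[:,2]>.139)&(E[:,2]<.16)];j=E[m&(E[:,2]>.05)&(E[:,2]<.09)]
    r=lambda q:tuple(np.round(np.hstack([np.ravel(x) for x in cv2.minAreaRect((q[:,:2]*1000).astype(np.float32))]),1))
    print(y0,len(b),r(b),'pca',np.degrees(np.arctan2(*np.linalg.svd(b[:,:2]-b[:,:2].mean(0))[2][0][::-1])).round(1))
    # front/rear face direction: rear-most shoulder points
    s=E[m&(E[:,2]>.08)&(E[:,2]<.09)];print('  shoulder',len(s),r(s))
"
```

```text
0 84 (np.float64(-43.9), np.float64(-3.9), np.float64(14.1), np.float64(51.4), np.float64(86.1)) pca 175.0
  shoulder 149 (np.float64(-42.4), np.float64(-2.2), np.float64(74.4), np.float64(80.3), np.float64(88.7))
0 68 (np.float64(-39.6), np.float64(0.7), np.float64(13.6), np.float64(52.3), np.float64(87.4)) pca -4.1
  shoulder 137 (np.float64(-36.4), np.float64(0.3), np.float64(79.2), np.float64(79.0), np.float64(0.1))
-0.099 79 (np.float64(-41.7), np.float64(-99.8), np.float64(14.3), np.float64(52.5), np.float64(89.2)) pca 179.2
  shoulder 159 (np.float64(-44.0), np.float64(-100.0), np.float64(76.2), np.float64(78.4), np.float64(0.6))
-0.099 63 (np.float64(-38.2), np.float64(-97.0), np.float64(17.4), np.float64(53.8), np.float64(88.3)) pca -1.4
  shoulder 102 (np.float64(-37.2), np.float64(-97.2), np.float64(76.4), np.float64(79.7), np.float64(89.7))
```

The bar lies within about 4° (0.07 rad) of the marks, inside the 0.12 rad tolerance. The tub is flush with the stop, level with the stock tub, and the arm is clear.

```bash
python3 -c "
from station import close_job
print(close_job())"
```

```text
the job is handed in; nothing more can be done
None
```

The tub's cap is locked (it carried the tub and its bar lines up with the marks), and the tub stands flat and square against the stop in the free lane; the job was handed in at about 24 s.

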